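Set the throttle valve of the suction test rig to two turns open

TASK

Get the vacuum-cleaner test rig ready for the next reading: wind the throttle valve's handwheel clockwise until it comes up against its shut stop, then back it off exactly two full turns. Finish with the gripper still holding the wheel's crank handle, keeping it still at that setting so that it cannot creep while the gauge is read, and leave the loose things lying around the rig where they are.

Things in the scene. Friction and masses are not known exactly. Their poses are not given: they have to be found in the camera images.
- rig: Suction test rig bolted to the bench (fixed): dark steel base plate 150 x 440 mm, a level 48 mm pipe along the rig's y axis and, in the middle of it, a grey cast diaphragm valve. Origin on the bench top under the valve's vertical spindle; z up, +y towards the round dial gauge (y = 160 mm, top about 185 mm up) and the black hose spigot (end at 270 mm); the flared air inlet ends at y = -164 mm.
- valve_wheel (a joint): Handwheel angle about the upright spindle, rad: 0 = against the hard shut stop, growing counter-clockwise from above (opening); one turn is 6.283, full open is 25.13. The wheel does not rise; it stays where left; drag about 0.15 N m (3 N at the handle). The handle's direction in the rig's frame is this angle from rig +x (at 0 it lies towards +x). Starts 0.4 to 1.2 turns open.
- wheel_centre (a point): Centre of the valve's bare aluminium handwheel on the spindle axis, in the rim's mid plane, 178 mm above the bench; the three-spoked rim is 126 mm over all, 16 mm thick (top at 186 mm), the hub nut's top is at 193 mm.
- crank_handle: Black plastic crank handle standing upright on the handwheel's rim, 55 mm from the spindle axis: 22 mm thick, 60 mm tall, from 191 to 251 mm above the bench. Origin at the centre of its foot, z up. It revolves freely on its own pin, so a gripper that pinches it can go round with it without turning.
- handle_mid (a point): Centre of the crank handle, half way up it (221 mm above the bench): the point to pinch.
- spray_can: White spray can with a black cap, 52 mm across, 155 mm tall, standing loose on the bench; origin at the centre of its underside. Leave it alone.
- parts_bin: Blue open plastic bin 95 x 150 x 60 mm with fittings in it, loose on the bench; origin at the centre of its underside. Leave it alone.
- screwdriver: Screwdriver with a blue handle lying loose on the bench, about 200 mm long. Leave it alone.
- drive_wheel: Drive wheel of a cleaning robot, a ribbed black tyre 74 mm across and 28 mm thick (axle stub to 34 mm), lying flat and loose on the bench; origin at the centre of its underside. Leave it alone.

How it is judged (in metres and radians):
On the way:
1. the handwheel is wound shut, up against its stop (value of joint valve_wheel below 0.06 rad), for 0.1 s.
At the end, for the whole second after the job is handed in: The handwheel stands two turns (12.566 rad) open from its shut stop, within 0.2 rad (11 degrees), at rest, and the gripper is closed on the crank handle (contact over 4 N, TCP within 20 mm sideways and 38 mm in all of the handle's centre) through the last second (value of joint valve_wheel between 12.366 and 12.766 rad and velocity of joint valve_wheel between -0.05 and 0.05 rad/s and contact force between the fingers and crank_handle above 4 N and horizontal distance between the grasp point and handle_mid below 0.02 m and distance between the grasp point and handle_mid below 0.038 m); the arm keeps its last pose, push and grip.
It fails at once if a loose thing by the rig is pushed more than 25 mm or knocked over (distance of any of spray_can, parts_bin, screwdriver, drive_wheel from where it was at the start of the episode above 0.025 m or angle between spray_can's own z axis and vertical above 0.6 rad).
It also fails if it takes over 58 s, if anything falls off the work surface, if the arm or the gripper's body presses on something with over 40 N, if the wrist force passes 120 N, or if a joint passes its speed limit or range.

ROBOT

A 6-joint arm with a two-finger parallel gripper is mounted at the origin on the work surface. World frame = base frame: x ahead of the robot, y to its left, z up, the work surface at z = 0. Lengths are in m, angles in degrees, forces in N, time in s.
With the tool pointing down it reaches from about 0.4 to 0.825 m from the base axis. Payload 7 kg.
Tool frame: the origin (TCP) lies between the finger pads, 19 mm behind the fingertips; this is the grasp point; z points along the fingers, y is the line along which they close (so a half turn about z gives the same grasp; the last joint's range is limited). The gripper opens to 88 mm and grips with 3 to 60 N. Pads are 19 mm wide; open, the fingers measure 130 mm over their backs; the gripper's body (78 mm by 193 mm) begins 47 mm behind the grasp point.
Start: joints at [88.241, 20.546, 0.682, 0, -70.136, -16.507], TCP at [0.212, 0.641, 0.245] pointing down, gripper open.
Joint ranges: [-176.03, 176.03], [-82.01, 121.73], [-58.28, 71.71], [-173.87, 95.51], [-174.79, -0.11], [-173.66, 173.66]. Speed limits (degrees/s): [136.94, 136.94, 172.46, 180, 180, 180].

INTERFACE

Orientations are given as [roll, pitch, yaw] about the fixed x, y, z axes, in that order (R = Rz(yaw) Ry(pitch) Rx(roll)).
In Python, from plant import ctrl gives the robot as it stands. The module is installed in compiled form; this text tells all that it offers.
- The arm moves only by the tool send_rows, never from a script. Its argument "plan" is a list that holds one entry, the list of rows, each a list of 6 numbers: the shift along the tool's x, y, z in cm, then the turn, a rotation vector about the tool's x, y, z in degrees. A call has 1 to 8 rows; each row is the pose to reach, as a shift and turn from the pose commanded when the call began, along the tool's axes at that moment; what a row does not reach only later rows make up. A row lasts 1/12 s, in which the tool goes at most 41.7 mm and 7.16 degrees, less where a joint would pass 70% of its speed; a pose out of reach is approached as far as the arm can. A call with a gripper value outside its range is refused whole. "fingers" is the opening, from 0 (shut) to 1 (fully open), set as the call begins (left out, the last holds). The fingers move at their own pace and stop on an object; the grip force is fixed at half the most. Time passes only in rows, so rows that repeat a pose let the fingers close. It gives the time, the measured TCP pose, the force, the opening and the grip force at its end, in the units of the state.
- ctrl.get_obs(): the state, without advancing time (a new reading comes with each control period).
- ctrl.snapshot(name): name is "scene" or "top"; returns a dict with "img" (420x560x3 uint8, red, green, blue), "K" (3x3 intrinsics, pixels), "pose" (4x4, takes a point from camera to world coordinates). Camera axes: x right, y down, z forward; pixel columns grow to the right and rows downward; lengths in m; the calibration is good to about 2 mm. A picture is of the moment at which its call begins. There is no depth.
- ctrl.close_job(): hands the job in; it is judged then, once.
The state is a dict: "clock": time; "joint_pos": joint angles; "qvel": joint speeds; "tau": joint torques, N m; "tool_pos": TCP position; "orientation": TCP orientation; "force": force on the tool from outside, world axes, zero at the start; "moment": the same for the moment, N m; "opening": finger opening in m; "gripper_force": force on a finger pad.
Only numpy, scipy, OpenCV 4.12 (cv2) and the standard library are available. Lean on these libraries where they do the work, as an engineer would, in place of code of your own. Each camera call takes 0.05 s, during which the arm holds its last target. There are 200 camera calls.

## Working session

There is one attempt and no reset: what is moved stays moved. The work goes in short steps, Python scripts to look and compute and a tool call to move; the robot and the scene stay as the last step left them, time stands still between calls to the robot, and variables do not carry over. Pictures are saved under pics/ and viewed, at most 10 in all, crops included, and the job is handed in when it is done.

Besides the shell and the picture viewer there is one more tool, called after ">>>" as name([rows], argument=value, ...), one row to a line, values as JSON. send_rows: Moves the arm, as the interface text tells. Its arguments: {"type":"object","properties":{"plan":{"type":"array","items":{"type":"array","items":{"type":"array","items":{"type":"number"}}}},"fingers":{"type":"number"}},"required":["plan"]}

```bash
mkdir -p pics; python3 - <<'E'
from plant import ctrl
import cv2,numpy as np,pickle
o=ctrl.get_obs();print(o)
d={}
for n in("scene","top"):
    s=ctrl.snapshot(n);d[n]=s
    cv2.imwrite(f"pics/{n}0.png",cv2.cvtColor(s["img"],cv2.COLOR_RGB2BGR));print(n,s["K"],s["pose"].round(4))
pickle.dump(d,open("d0.pkl","wb"))
E
```

```text
{'clock': 0.0, 'joint_pos': array([ 8.82431333e+01,  2.05912884e+01,  6.35205905e-01, -1.87059863e-02,
       -7.01360268e+01, -1.65037563e+01]), 'qvel': array([ 0.02458109, -0.07897734,  0.08204667, -0.06640927, -0.04747676,
        0.04564863]), 'tau': array([-2.43899194e-04, -5.82708764e+01,  2.93058425e+01,  6.99742019e+00,
        6.92840738e-03, -1.74475194e-04]), 'tool_pos': array([0.21142772, 0.64056543, 0.24443965]), 'orientation': array([ 1.79906690e+02, -9.30812591e-03, -1.82669857e+01]), 'force': array([-0.62334953,  0.07946452, -0.43791726]), 'moment': array([-0.0117289 , -0.02500436, -0.00605242]), 'gripper_force': 0.0, 'opening': 0.08819838204668133}
scene [[432.41741658   0.         275.21841445]
 [  0.         432.41741658 206.29227758]
 [  0.           0.           1.        ]] [[-0.6754  0.6418 -0.3631  0.9906]
 [ 0.7374  0.5935 -0.3226  0.3854]
 [ 0.0084 -0.4856 -0.8741  1.117 ]
 [ 0.      0.      0.      1.    ]]
top [[398.04474902   0.         286.82795968]
 [  0.         398.04474902 202.65462496]
 [  0.           0.           1.        ]] [[ 0.1021 -0.9705  0.2185  0.3837]
 [-0.9948 -0.0992  0.024   0.0253]
 [-0.0016 -0.2198 -0.9755  1.1079]
 [ 0.      0.      0.      1.    ]]
```

View pics/scene0.png

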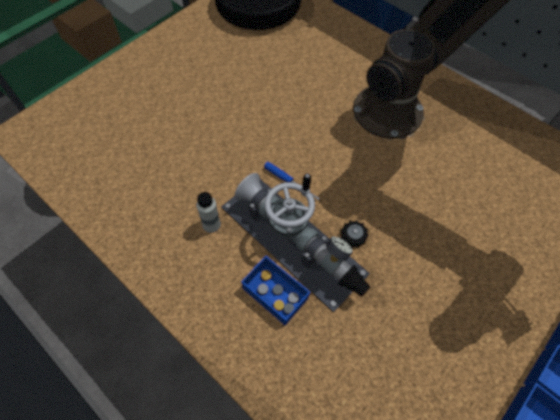

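View pics/top0.png

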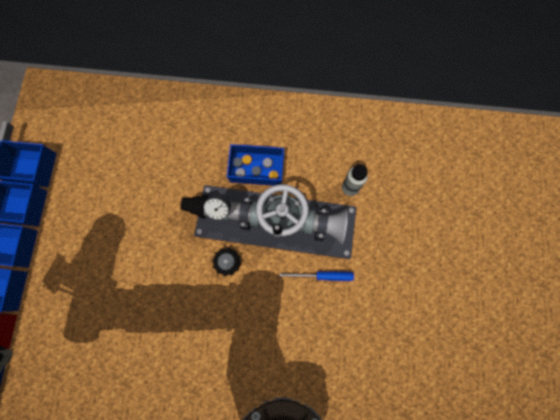

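Scene: wheel rim centred near (290,205), black handle near (307,181), gauge (341,247), spray can (208,210). Top: wheel near (283,210), handle top near (277,229), gauge (216,208), inlet at (350,225). Bin (257,163), drive wheel (227,261) and screwdriver (320,276) are also in the top view.

```bash
cat > h.py <<'E'
import numpy as np,cv2
def ray(s,uv):
    d=s["pose"][:3,:3]@np.linalg.solve(s["K"],[uv[0],uv[1],1.]);return s["pose"][:3,3],d
def onz(s,uv,z):
    c,d=ray(s,uv);return c+d*(z-c[2])/d[2]
def proj(s,p):
    q=s["pose"][:3,:3].T@(np.asarray(p)-s["pose"][:3,3]);q=s["K"]@q;return q[:2]/q[2]
def tri(s1,a,s2,b):
    c1,d1=ray(s1,a);c2,d2=ray(s2,b)
    t=np.linalg.lstsq(np.c_[d1,-d2],c2-c1,rcond=None)[0]
    p,q=c1+d1*t[0],c2+d2*t[1];return (p+q)/2,np.linalg.norm(p-q)
E
python3 - <<'E'
import pickle,cv2,numpy as np
d=pickle.load(open("d0.pkl","rb"))
from h import *
cs=[]
for n,(x,y) in (("scene",(245,150)),("top",(185,130))):
    s=d[n];im=s["img"]
    w,h=(95,130) if n=="scene" else (190,130)
    c=im[y:y+h,x:x+w];cs.append(cv2.resize(c[:, :95] if n=="scene" else c[30:,40:135],None,fx=4,fy=4,interpolation=cv2.INTER_CUBIC))
    g=im.astype(int);m=((g.min(2)>120)&(g.max(2)-g.min(2)<40)).astype(np.uint8)
    k=np.zeros_like(m);k[y:y+h,x:x+w]=1;m*=k
    nc,l,st,ce=cv2.connectedComponentsWithStats(m)
    i=1+np.argmax(st[1:,4]);print(n,st[i])
    ct=max(cv2.findContours((l==i).astype(np.uint8),cv2.RETR_EXTERNAL,cv2.CHAIN_APPROX_NONE)[0],key=len)
    hull=cv2.convexHull(ct);P=np.array([onz(s,p[0],0.182)[:2] for p in hull],np.float32)
    print("circle",cv2.minEnclosingCircle(P), "lsq",np.linalg.lstsq(np.c_[2*P,np.ones(len(P))],(P**2).sum(1),rcond=None)[0])
    e=cv2.fitEllipse(hull);print(e,onz(s,e[0],.178))
    # dark blobs
    dk=((g.max(2)<45)).astype(np.uint8)*k
    nc,l,st,ce=cv2.connectedComponentsWithStats(dk)
    for j in range(1,nc):
        if st[j,4]>15: print(" dark",st[j],ce[j].round(1))
h=max(c.shape[0] for c in cs)
cv2.imwrite("pics/z.png",cv2.cvtColor(np.hstack([cv2.copyMakeBorder(c,0,h-c.shape[0],0,0,0) for c in cs]),cv2.COLOR_RGB2BGR))
E
```

```text
scene [265 183  50  42 726]
circle ((0.5701073408126831, 0.059744641184806824), 0.061656638979911804) lsq [ 0.57091477  0.06003022 -0.32585956]
((289.5655822753906, 203.48336791992188), (42.19694519042969, 49.19057846069336), 96.96975708007812) [0.57040745 0.05976126 0.178     ]
 dark [303 177   7  14  72] [305.8 183.2]
 dark [ 245  201   89   79 1751] [283.4 244.8]
top [ 249  185   69   51 1219]
circle ((0.5535902380943298, 0.05310290306806564), 0.08179837465286255) lsq [ 0.56763758  0.05204849 -0.32020483]
((283.5837097167969, 211.12673950195312), (48.4739990234375, 69.14948272705078), 101.44197082519531) [0.57055602 0.05375273 0.178     ]
 dark [353 165  13  15 162] [358.9 171.9]
 dark [185 190  62  29 654] [212.  200.6]
 dark [247 196  10   9  35] [252.5 199.3]
 dark [310 201  36  13 151] [324.2 208. ]
 dark [241 222  10   8  36] [246.5 226.7]
 dark [274 224   9  10  44] [278.4 229.5]
 dark [315 233   9   8  27] [317.7 237.8]
 dark [214 248  26  12 131] [228.  253.3]
```

View pics/z.png

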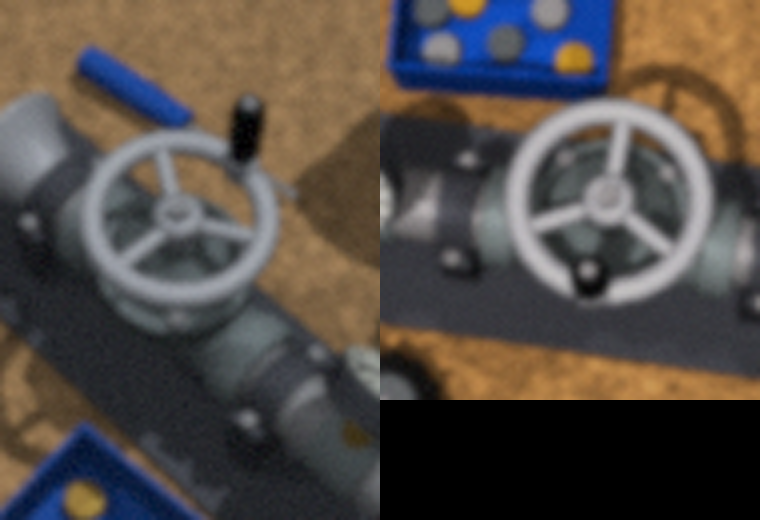

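Crop: the rim, hub and handle are clear in both views. Hub nut is at scene (289.5,203) and top (282,209.2). The handle top is at scene (307.3,176) and top (277.3,227.8).

```bash
python3 - <<'E'
import pickle,cv2,numpy as np
d=pickle.load(open("d0.pkl","rb"))
from h import *
S,T=d["scene"],d["top"]
print("hub",tri(S,(289.5,203),T,(282,209.2)))
for a,z in (((289.5,203),.193),):print(onz(S,a,z),onz(T,(282,209.2),z))
# rim extremes in top
print("rim c top",onz(T,((256.5+308.3)/2,(184.5+235.75)/2),.18))
print("handle mid tri",tri(S,(305.8,183.2),T,(278.4,229.5)))
print("handle top",tri(S,(307.3,176),T,(277.3,227.8)), onz(S,(307.3,176),.251),onz(T,(277.3,227.8),.251))
print("scene mid at .221",onz(S,(305.8,183.2),.221),onz(T,(278.2,229),.23))
# yaw from base plate: dark grey mask in top
b=[onz(T,p,.012)[:2] for p in((207,190),(200,232),(347,252),(353,209))]
print(np.array(b))
for i,j in((3,0),(2,1)):
    v=b[j]-b[i];print("rig +y dir",np.degrees(np.arctan2(v[1],v[0])),np.linalg.norm(v))
g=T["img"].astype(int);m=((g.max(2)<95)&(g.max(2)-g.min(2)<25)).astype(np.uint8)
m[:150]=0;m[290:]=0;m[:,:195]=0;m[:,360:]=0
m=cv2.morphologyEx(m,cv2.MORPH_OPEN,np.ones((5,5)))
n,l,st,ce=cv2.connectedComponentsWithStats(m);i=1+np.argmax(st[1:,4]);print(st[i])
# lower edge: last row per column
X=np.arange(210,345,3);E=[]
for x in X:
    r=np.where(l[:,x]==i)[0]
    if len(r):E.append(onz(T,(x,r.max()+.5),.01)[:2])
E=np.array(E);v=cv2.fitLine(E.astype(np.float32),cv2.DIST_HUBER,0,.01,.01).ravel();print("edge",v,np.degrees(np.arctan2(v[1],v[0])))
E
```

```text
hub (array([0.57280828, 0.05922404, 0.18367168]), np.float64(0.0033207699615045152))
[0.57620958 0.06394059 0.193     ] [0.57175261 0.0574711  0.193     ]
rim c top [0.5722862  0.05674632 0.18      ]
handle mid tri (array([0.51838107, 0.06195857, 0.21551475]), np.float64(0.004848999675128815))
handle top (array([0.51716414, 0.06317029, 0.24764597]), np.float64(0.004078946363166305)) [0.51801332 0.06619753 0.251     ] [0.51768188 0.0612741  0.251     ]
scene mid at .221 [0.52009604 0.06604327 0.221     ] [0.51848385 0.05987194 0.23      ]
[[ 0.64271372  0.28185512]
 [ 0.52147615  0.28362421]
 [ 0.50779045 -0.12622486]
 [ 0.62984282 -0.1346778 ]]
rig +y dir 88.23011899719998 0.41673172844975964
rig +y dir 88.08748708984463 0.4100775060408012
[ 195  187  160   70 4911]
edge [0.04191596 0.9991211  0.5002497  0.06941209] 87.59769
```

Centre ≈ (0.572, 0.058), handle ≈ (0.518, 0.063): radius 54 mm, as it should be. Rig yaw ≈ -2°, so the wheel is about 177° open. I'm approaching above the handle and squaring the tool to yaw 0.

>>> send_rows([
  [[2.8,2.7,-0.75,0,0,-2.3],[5.6,5.4,-1.5,0,0,-4.6],[8.4,8.1,-2.25,0,0,-6.9],[11.2,10.8,-3,0,0,-9.2],[14,13.5,-3.75,0,0,-11.4],[16.8,16.2,-4.5,0,0,-13.7],[19.6,18.9,-5.25,0,0,-16],[22.4,21.6,-6,0,0,-18.27]],
], fingers=1)

```text
clock: 0.77
tool_pos: [0.3569, 0.3637, 0.3056]
orientation: [180.0, 0.0, 0.1]
force: [1.2, 0.4, 0.6]
opening: 0.0878
gripper_force: 0.0
```

>>> send_rows([
  [[1.85,3.45,0,0,0,0],[3.7,6.9,0,0,0,0],[5.55,10.35,0,0,0,0],[7.4,13.8,0,0,0,0],[9.25,17.25,0,0,0,0],[11.1,20.7,0,0,0,0],[12.95,24.15,0,0,0,0],[14.8,27.6,0,0,0,0]],
])

```text
clock: 1.43
tool_pos: [0.5049, 0.0877, 0.3054]
orientation: [-180.0, -0.0, 0.0]
force: [0.9, 0.7, 0.9]
opening: 0.0877
gripper_force: 0.0
```

>>> send_rows([
  [[0.65,1.4,0,0,0,0],[1.3,2.7,0,0,0,0],[1.3,2.7,0,0,0,0],[1.3,2.7,0,0,0,0],[1.3,2.7,0,0,0,0]],
])

```text
clock: 1.85
tool_pos: [0.5173, 0.0629, 0.3051]
orientation: [-180.0, 0.0, -0.0]
force: [-0.1, 0.2, -0.3]
opening: 0.0873
gripper_force: 0.0
```

```bash
cat > look.py <<'E'
import sys,cv2,numpy as np
from plant import ctrl
from h import *
o=ctrl.get_obs();print(o["clock"],o["tool_pos"].round(4),o["force"].round(1))
c=[]
for n in("scene","top"):
    s=ctrl.snapshot(n);q=np.clip(proj(s,[.572,.058,.2]).astype(int),70,None)
    c.append(cv2.resize(s["img"][q[1]-65:q[1]+65,q[0]-50:q[0]+50],None,fx=4,fy=4,interpolation=cv2.INTER_CUBIC))
    print(n,"crop origin",q-[50,65],"tcp px",proj(s,o["tool_pos"]).round(1))
cv2.imwrite(sys.argv[1],cv2.cvtColor(np.hstack(c),cv2.COLOR_RGB2BGR))
E
python3 look.py pics/a1.png
```

```text
1.85 [0.5173 0.0629 0.3051] [-0.1  0.2 -0.3]
scene crop origin [238 134] tcp px [308.1 162. ]
top crop origin [231 143] tcp px [275.8 223.7]
```

View pics/a1.png

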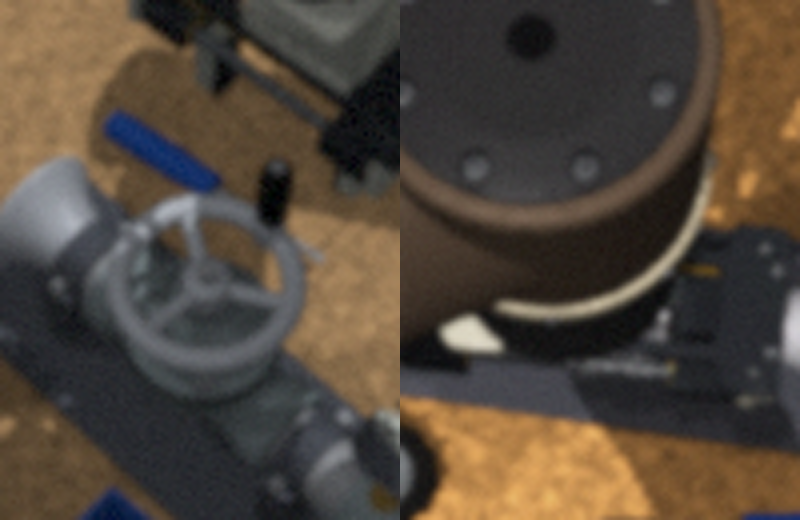

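The handle (crop 275,180) sits below and between the two fingertips (crop 215,60 and 350,165). Descending 8.3 cm, then closing.

>>> send_rows([
  [[0,0,1.5,0,0,0],[0,0,3,0,0,0],[0,0,4.5,0,0,0],[0,0,6,0,0,0],[0,0,7.2,0,0,0],[0,0,8.3,0,0,0],[0,0,8.3,0,0,0],[0,0,8.3,0,0,0]],
])

```text
clock: 2.62
tool_pos: [0.5173, 0.0632, 0.2223]
orientation: [180.0, 0.0, 0.1]
force: [0.4, -0.1, 0.5]
opening: 0.0879
gripper_force: 0.0
```

>>> send_rows([
  [[0,0,0,0,0,0],[0,0,0,0,0,0],[0,0,0,0,0,0],[0,0,0,0,0,0],[0,0,0,0,0,0],[0,0,0,0,0,0],[0,0,0,0,0,0],[0,0,0,0,0,0]],
], fingers=0)

```text
clock: 3.28
tool_pos: [0.5176, 0.0626, 0.2224]
orientation: [-180.0, 0.0, -0.0]
force: [-0.4, -1.0, -0.2]
opening: 0.0396
gripper_force: 0.0
```

```bash
python3 look.py pics/a2.png
```

```text
3.2833 [0.5176 0.0626 0.2224] [-0.4 -1.  -0.2]
scene crop origin [238 134] tcp px [305.4 181.5]
top crop origin [231 143] tcp px [277.  229.8]
```

View pics/a2.png

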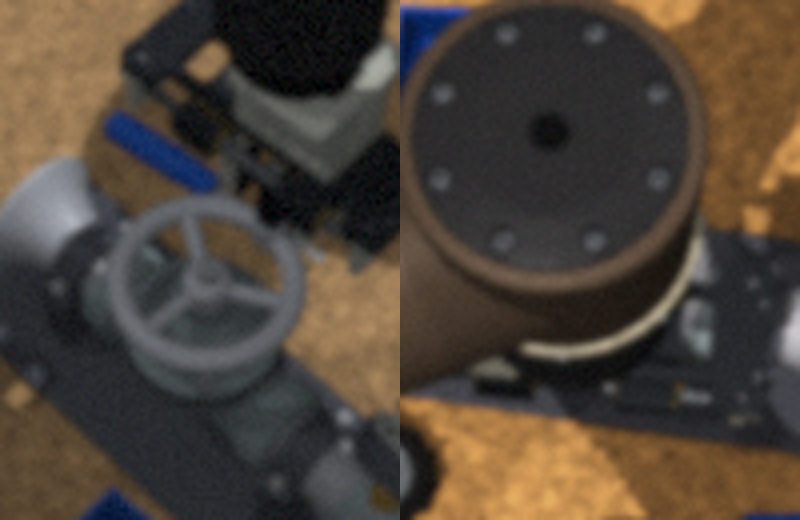

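The fingers straddle the handle (crop 280,200) and are still closing (opening 40 mm). Continuing the close.

>>> send_rows([
  [[0,0,0,0,0,0],[0,0,0,0,0,0],[0,0,0,0,0,0],[0,0,0,0,0,0],[0,0,0,0,0,0],[0,0,0,0,0,0],[0,0,0,0,0,0],[0,0,0,0,0,0]],
], fingers=0)

```text
clock: 4.05
tool_pos: [0.5176, 0.0627, 0.2224]
orientation: [-180.0, -0.0, 0.0]
force: [-0.2, 1.2, -0.2]
opening: 0.0204
gripper_force: 30.0
```

```bash
cat > arc.py <<'E'
import sys,numpy as np
cx,cy,r,a0=map(float,sys.argv[1:5])
for run in sys.argv[5:]:
    st,n=map(float,run.split(","));a=np.radians(a0+st*np.arange(1,int(n)+1));b=np.radians(a0)
    print(a0,"->",a0+st*n,[[float(round(100*r*(np.cos(t)-np.cos(b)),2)),float(round(-100*r*(np.sin(t)-np.sin(b)),2)),0,0,0,0] for t in a]);a0+=st*n
E
python3 arc.py .572 .058 .055 175 -10,8 -10,8
```

```text
175.0 -> 95.0 [[0.17, -0.94, 0, 0, 0, 0], [0.49, -1.85, 0, 0, 0, 0], [0.97, -2.68, 0, 0, 0, 0], [1.59, -3.41, 0, 0, 0, 0], [2.32, -4.03, 0, 0, 0, 0], [3.15, -4.51, 0, 0, 0, 0], [4.06, -4.83, 0, 0, 0, 0], [5.0, -5.0, 0, 0, 0, 0]]
95.0 -> 15.0 [[0.96, -0.0, 0, 0, 0, 0], [1.9, 0.17, 0, 0, 0, 0], [2.8, 0.49, 0, 0, 0, 0], [3.63, 0.97, 0, 0, 0, 0], [4.37, 1.59, 0, 0, 0, 0], [4.98, 2.32, 0, 0, 0, 0], [5.46, 3.15, 0, 0, 0, 0], [5.79, 4.06, 0, 0, 0, 0]]
```

>>> send_rows([
  [[0.17,-0.94,0,0,0,0],[0.49,-1.85,0,0,0,0],[0.97,-2.68,0,0,0,0],[1.59,-3.41,0,0,0,0],[2.32,-4.03,0,0,0,0],[3.15,-4.51,0,0,0,0],[4.06,-4.83,0,0,0,0],[5.0,-5.0,0,0,0,0]],
])

```text
clock: 4.72
tool_pos: [0.5685, 0.1133, 0.2223]
orientation: [-180.0, 0.0, 0.0]
force: [-3.3, -3.8, 2.7]
opening: 0.0204
gripper_force: 30.0
```

>>> send_rows([
  [[0,0,0,0,0,0],[0,0,0,0,0,0],[0,0,0,0,0,0]],
])

```text
clock: 4.97
tool_pos: [0.5685, 0.1132, 0.2224]
orientation: [-179.9, -0.1, -0.0]
force: [3.1, 1.8, -0.7]
opening: 0.0204
gripper_force: 30.0
```

>>> send_rows([
  [[0.96,0,0,0,0,0],[1.9,0.17,0,0,0,0],[2.8,0.49,0,0,0,0],[3.63,0.97,0,0,0,0],[4.37,1.59,0,0,0,0],[4.98,2.32,0,0,0,0],[5.46,3.15,0,0,0,0],[5.79,4.06,0,0,0,0]],
])

```text
clock: 5.63
tool_pos: [0.626, 0.0711, 0.2223]
orientation: [-180.0, 0.0, -0.0]
force: [-3.3, 2.3, 3.8]
opening: 0.0203
gripper_force: 30.0
```

>>> send_rows([
  [[0,0,0,0,0,0],[0,0,0,0,0,0]],
])

```text
clock: 5.8
tool_pos: [0.6261, 0.0704, 0.2224]
orientation: [179.9, -0.0, -0.1]
force: [2.8, -2.5, -0.1]
opening: 0.0207
gripper_force: 30.0
```

```bash
python3 arc.py .572 .058 .055 15 -4,8
```

```text
15.0 -> -17.0 [[0.09, 0.37, 0, 0, 0, 0], [0.15, 0.75, 0, 0, 0, 0], [0.18, 1.14, 0, 0, 0, 0], [0.19, 1.52, 0, 0, 0, 0], [0.17, 1.9, 0, 0, 0, 0], [0.12, 2.28, 0, 0, 0, 0], [0.05, 2.66, 0, 0, 0, 0], [-0.05, 3.03, 0, 0, 0, 0]]
```

>>> send_rows([
  [[0.09,0.37,0,0,0,0],[0.15,0.75,0,0,0,0],[0.17,1.0,0,0,0,0],[0.18,1.2,0,0,0,0],[0.18,1.3,0,0,0,0],[0.18,1.4,0,0,0,0],[0.18,1.4,0,0,0,0]],
])

```text
clock: 6.38
tool_pos: [0.6274, 0.0581, 0.2224]
orientation: [-180.0, -0.0, 0.0]
force: [1.0, 2.4, 0.4]
opening: 0.0205
gripper_force: 30.0
```

>>> send_rows([
  [[0,0.1,0,0,0,0],[0,0.2,0,0,0,0],[0,0.2,0,0,0,0],[0,0.2,0,0,0,0]],
])

```text
clock: 6.72
tool_pos: [0.6273, 0.056, 0.2224]
orientation: [180.0, -0.0, 0.0]
force: [1.2, 0.8, 0.3]
opening: 0.0207
gripper_force: 30.0
```

>>> send_rows([
  [[0,0.1,0,0,0,0],[0,0.2,0,0,0,0],[0,0.2,0,0,0,0],[0,0.2,0,0,0,0]],
])

```text
clock: 7.05
tool_pos: [0.6274, 0.0557, 0.2224]
orientation: [-179.9, -0.0, 0.0]
force: [-0.5, 9.4, -0.0]
opening: 0.0203
gripper_force: 30.0
```

>>> send_rows([
  [[0,0.1,0,0,0,0],[0,0.2,0,0,0,0],[0,0.2,0,0,0,0],[0,0.2,0,0,0,0]],
])

```text
clock: 7.38
tool_pos: [0.6274, 0.0555, 0.2224]
orientation: [-179.7, -0.1, 0.1]
force: [-1.9, 17.3, 2.3]
opening: 0.0208
gripper_force: 30.0
```

```bash
python3 arc.py .572 .058 .055 -3 10,8 10,8 10,8 10,8 10,4
```

```text
-3.0 -> 77.0 [[-0.03, -0.96, 0, 0, 0, 0], [-0.23, -1.9, 0, 0, 0, 0], [-0.59, -2.78, 0, 0, 0, 0], [-1.1, -3.6, 0, 0, 0, 0], [-1.74, -4.31, 0, 0, 0, 0], [-2.5, -4.9, 0, 0, 0, 0], [-3.34, -5.35, 0, 0, 0, 0], [-4.26, -5.65, 0, 0, 0, 0]]
77.0 -> 157.0 [[-0.95, -0.13, 0, 0, 0, 0], [-1.91, -0.1, 0, 0, 0, 0], [-2.85, 0.1, 0, 0, 0, 0], [-3.73, 0.46, 0, 0, 0, 0], [-4.55, 0.97, 0, 0, 0, 0], [-5.26, 1.61, 0, 0, 0, 0], [-5.85, 2.36, 0, 0, 0, 0], [-6.3, 3.21, 0, 0, 0, 0]]
157.0 -> 237.0 [[-0.3, 0.91, 0, 0, 0, 0], [-0.43, 1.86, 0, 0, 0, 0], [-0.4, 2.82, 0, 0, 0, 0], [-0.2, 3.76, 0, 0, 0, 0], [0.16, 4.65, 0, 0, 0, 0], [0.67, 5.46, 0, 0, 0, 0], [1.31, 6.17, 0, 0, 0, 0], [2.07, 6.76, 0, 0, 0, 0]]
237.0 -> 317.0 [[0.85, 0.45, 0, 0, 0, 0], [1.76, 0.75, 0, 0, 0, 0], [2.71, 0.88, 0, 0, 0, 0], [3.67, 0.85, 0, 0, 0, 0], [4.6, 0.65, 0, 0, 0, 0], [5.49, 0.29, 0, 0, 0, 0], [6.31, -0.22, 0, 0, 0, 0], [7.02, -0.86, 0, 0, 0, 0]]
317.0 -> 357.0 [[0.59, -0.76, 0, 0, 0, 0], [1.04, -1.6, 0, 0, 0, 0], [1.34, -2.51, 0, 0, 0, 0], [1.47, -3.46, 0, 0, 0, 0]]
```

The stop is firm: 17 N at y = 0.0555, about -2.6°, which matches the rig yaw. Relaxing the push, then opening counter-clockwise two turns.

>>> send_rows([
  [[0,-0.2,0,0,0,0],[0,-0.35,0,0,0,0],[0,-0.35,0,0,0,0],[0,-0.35,0,0,0,0]],
])

```text
clock: 7.72
tool_pos: [0.6274, 0.0559, 0.2224]
orientation: [-180.0, -0.0, 0.0]
force: [1.1, 4.8, 1.0]
opening: 0.0206
gripper_force: 30.0
```

>>> send_rows([
  [[-0.03,-0.96,0,0,0,0],[-0.23,-1.9,0,0,0,0],[-0.59,-2.78,0,0,0,0],[-1.1,-3.6,0,0,0,0],[-1.74,-4.31,0,0,0,0],[-2.5,-4.9,0,0,0,0],[-3.34,-5.35,0,0,0,0],[-4.26,-5.65,0,0,0,0]],
])

```text
clock: 8.38
tool_pos: [0.5836, 0.1123, 0.2223]
orientation: [180.0, 0.0, 0.0]
force: [2.7, -4.6, 0.3]
opening: 0.0203
gripper_force: 30.0
```

>>> send_rows([
  [[-0.95,-0.13,0,0,0,0],[-1.91,-0.1,0,0,0,0],[-2.85,0.1,0,0,0,0],[-3.73,0.46,0,0,0,0],[-4.55,0.97,0,0,0,0],[-5.26,1.61,0,0,0,0],[-5.85,2.36,0,0,0,0],[-6.3,3.21,0,0,0,0]],
])

```text
clock: 9.05
tool_pos: [0.5216, 0.0801, 0.2224]
orientation: [-179.9, -0.1, 0.0]
force: [10.7, -1.2, -7.1]
opening: 0.0207
gripper_force: 30.0
```

>>> send_rows([
  [[-0.3,0.91,0,0,0,0],[-0.43,1.86,0,0,0,0],[-0.4,2.82,0,0,0,0],[-0.2,3.76,0,0,0,0],[0.16,4.65,0,0,0,0],[0.67,5.46,0,0,0,0],[1.31,6.17,0,0,0,0],[2.07,6.76,0,0,0,0]],
])

```text
clock: 9.72
tool_pos: [0.5418, 0.0126, 0.2224]
orientation: [-179.9, 0.0, 0.0]
force: [-0.7, 5.8, -0.1]
opening: 0.0206
gripper_force: 30.0
```

>>> send_rows([
  [[0.85,0.45,0,0,0,0],[1.76,0.75,0,0,0,0],[2.71,0.88,0,0,0,0],[3.67,0.85,0,0,0,0],[4.6,0.65,0,0,0,0],[5.49,0.29,0,0,0,0],[6.31,-0.22,0,0,0,0],[7.02,-0.86,0,0,0,0]],
])

```text
clock: 10.38
tool_pos: [0.6125, 0.0204, 0.2223]
orientation: [179.9, 0.1, -0.0]
force: [-7.4, 2.2, 6.7]
opening: 0.0204
gripper_force: 30.0
```

>>> send_rows([
  [[0.59,-0.76,0,0,0,0],[1.04,-1.6,0,0,0,0],[1.34,-2.51,0,0,0,0],[1.47,-3.46,0,0,0,0],[1.47,-3.46,0,0,0,0],[1.47,-3.46,0,0,0,0]],
])

```text
clock: 10.88
tool_pos: [0.6275, 0.0559, 0.2223]
orientation: [180.0, 0.0, 0.0]
force: [-3.8, 3.4, 4.3]
opening: 0.0203
gripper_force: 30.0
```

One full turn done, with TCP back at (0.6275, 0.0559). Now the second turn.

>>> send_rows([
  [[-0.03,-0.96,0,0,0,0],[-0.23,-1.9,0,0,0,0],[-0.59,-2.78,0,0,0,0],[-1.1,-3.6,0,0,0,0],[-1.74,-4.31,0,0,0,0],[-2.5,-4.9,0,0,0,0],[-3.34,-5.35,0,0,0,0],[-4.26,-5.65,0,0,0,0]],
])

```text
clock: 11.55
tool_pos: [0.584, 0.1123, 0.2223]
orientation: [180.0, -0.0, 0.0]
force: [1.4, -8.3, 1.5]
opening: 0.0203
gripper_force: 30.0
```

>>> send_rows([
  [[-0.95,-0.13,0,0,0,0],[-1.91,-0.1,0,0,0,0],[-2.85,0.1,0,0,0,0],[-3.73,0.46,0,0,0,0],[-4.55,0.97,0,0,0,0],[-5.26,1.61,0,0,0,0],[-5.85,2.36,0,0,0,0],[-6.3,3.21,0,0,0,0]],
])

```text
clock: 12.22
tool_pos: [0.5222, 0.0813, 0.2224]
orientation: [-179.9, -0.2, 0.1]
force: [8.2, 0.4, -5.3]
opening: 0.0208
gripper_force: 30.0
```

>>> send_rows([
  [[-0.3,0.91,0,0,0,0],[-0.43,1.86,0,0,0,0],[-0.4,2.82,0,0,0,0],[-0.2,3.76,0,0,0,0],[0.16,4.65,0,0,0,0],[0.67,5.46,0,0,0,0],[1.31,6.17,0,0,0,0],[2.07,6.76,0,0,0,0]],
])

```text
clock: 12.88
tool_pos: [0.543, 0.0118, 0.2224]
orientation: [-180.0, 0.0, -0.0]
force: [1.1, 7.5, -0.9]
opening: 0.0208
gripper_force: 30.0
```

>>> send_rows([
  [[0.85,0.45,0,0,0,0],[1.76,0.75,0,0,0,0],[2.71,0.88,0,0,0,0],[3.67,0.85,0,0,0,0],[4.6,0.65,0,0,0,0],[5.49,0.29,0,0,0,0],[6.31,-0.22,0,0,0,0],[7.02,-0.86,0,0,0,0]],
])

```text
clock: 13.55
tool_pos: [0.6121, 0.02, 0.2223]
orientation: [179.9, 0.2, -0.0]
force: [-8.6, 2.5, 8.0]
opening: 0.0203
gripper_force: 30.0
```

>>> send_rows([
  [[0.59,-0.76,0,0,0,0],[1.04,-1.6,0,0,0,0],[1.34,-2.51,0,0,0,0],[1.47,-3.46,0,0,0,0],[1.47,-3.46,0,0,0,0],[1.47,-3.46,0,0,0,0],[1.47,-3.46,0,0,0,0],[1.47,-3.46,0,0,0,0]],
])

```text
clock: 14.22
tool_pos: [0.6274, 0.0553, 0.2223]
orientation: [180.0, 0.0, -0.0]
force: [-2.8, 2.2, 2.6]
opening: 0.0202
gripper_force: 30.0
```

```bash
python3 look.py pics/a3.png
```

```text
14.2167 [0.6274 0.0553 0.2223] [-2.8  2.2  2.6]
scene crop origin [238 134] tcp px [272.8 208.6]
top crop origin [231 143] tcp px [285.3 183.2]
```

View pics/a3.png

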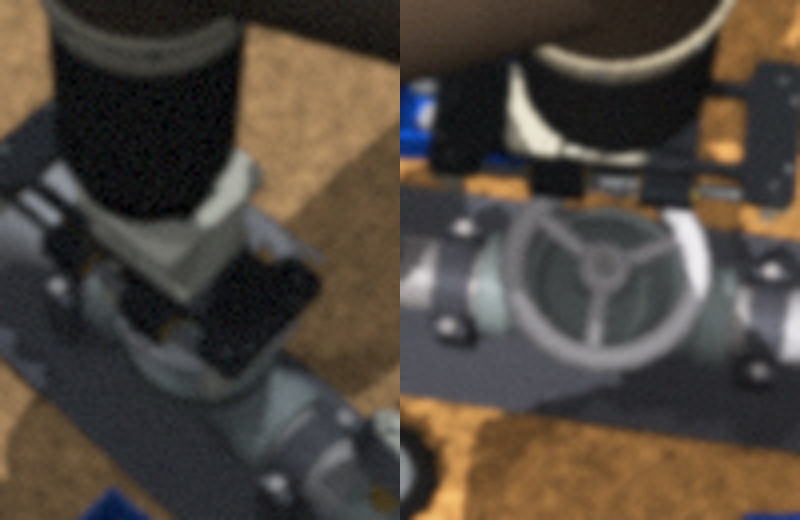

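In the top view the spokes are flipped half a turn from the start (one now points down at crop 597,320), and the handle is hidden in the fingers on the far side. TCP is within 0.5 mm of the stop position, with a 30 N grip. Handing in.

```bash
python3 -c "
from plant import ctrl
o=ctrl.get_obs();print(o['qvel'].round(2),o['gripper_force']);print(ctrl.close_job())"
```

```text
[ 0.13 -0.03 -0.07  0.05  0.12 -0.02] 29.999669194221497
the job is handed in; nothing more can be done
None
```

I wound the valve shut against its stop (17 N of push-back) and opened it exactly two turns. I then handed the job in at about 14 s with the gripper holding the crank handle at 30 N, within 0.5 mm of the two-turn point; the judge's result was not shown.

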